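# Clamp a whetstone in its holder

### The job

Set the big whetstone up for sharpening: draw back the sliding jaw of the stone holder, lay the stone flat, centred and square on the two rails, and slide the jaw up by its knob until you feel it grip the stone firmly between both rubber faces, without ramming it. Lay the stone down rather than dropping it, keep it the same way up, and let go of everything; leave the other things on the counter where they are.

Things in the scene. Friction and masses are not known exactly. Their poses are not given: they have to be found in the camera images.
- whetstone: The big whetstone, a plain tan and grey block, 180 long x 60 x 25 mm when new; its ends are worn, so it is now 2 to 9 mm shorter than that. About 0.55 kg (up to 30 % more or less). Starts lying flat on the counter left or right of the holder. Origin: centre of its underside; x along its length, y across, z up.
- holder: Whetstone holder, a steel frame 336 x 80 mm fixed to the counter. Two steel rails (12 mm wide, 40 mm apart between centres, tops 30 mm above the counter) carry the stone; its top then stands at 55 mm. Origin: frame centre at counter height; x along the rails from the fixed jaw (-x) to the open end (+x), where a tie bar (top at 38 mm) joins the rails; z up.
- end_jaw: Fixed jaw of the holder, 80 mm wide, top 49 mm above the counter, with a thin firm rubber face 70 mm wide (heights 32 to 48 mm). Origin: on the plane of that face, mid-width, at counter height, 130 mm along -x from the holder's origin. Axes as the holder's.
- jaw: Sliding jaw, a block 80 mm wide, 62 mm long, top at 48 mm, on the rails. Origin: on the plane of its rubber pad's free face, mid-width, counter height; axes as the holder's. Slides along holder x only, +x opens: gap between the rubber faces 60 to 210 mm; starts at 80 to 150 mm, too small for the big stone. A friction brake drags with about 9 N both ways and holds it where it is left.
- jaw_pad: Soft rubber pad on the sliding jaw, facing the fixed jaw: 70 mm wide, heights 32 to 48 mm; gives 1 mm per 10 N, at most 3 mm. Firm grip: 4 to 9 N left on the stone, so push 5 to 9 N beyond the free-sliding drag with the stone up against the fixed jaw (dragging it along the rails takes 2 to 5 N). The brake keeps at most 9 N: pushed harder, the jaw springs back looser; over 25 N is ramming.
- jaw_knob (a point): Centre of the round black knurled knob on top of the sliding jaw, by which it is moved: 38 mm across (40 over the knurls), from 48 to 78 mm above the counter; this point is at 63 mm, mid-width, 38 mm behind the pad's free face (holder +x). It neither turns nor lifts.
- small_stone: Bystander: small whetstone, 110 x 36 x 15 mm, lying flat on the other side of the holder. Origin: centre of its underside, x along its length.
- knife: Bystander: chef's knife lying flat beyond the holder, 315 mm long, dark wooden handle 22 mm wide and 18 mm high. Origin: under the heel of the blade, on the counter; the blade points to its +x.
- honing_steel: Bystander: honing steel lying on the counter between the robot and the holder, 307 mm long, black handle and guard up to 36 mm wide and 30 mm high. Origin: on the counter just beyond the guard; the rod points to its +x.
- mug: Bystander: white mug, 80 mm across, 95 mm high, handle to its +y. Origin: centre of its underside.
- soap: Bystander: washing-up liquid bottle, 60 mm across, 190 mm high. Origin: centre of its underside.
- mill: Bystander: wooden pepper mill, 56 mm across, 140 mm high. Origin: centre of its underside.
There are look-alikes about, which are no part of the job. What is shaped like the whetstone but pink is not meant.

How it is judged:
On the way, in this order (a step that is already met when the one before it is completed fails the run):
1. the sliding jaw is drawn back far enough for the big stone (distance between jaw and end_jaw above 0.178 m), for 0.1 s.
2. the big stone lies on both rails between the jaws, let go (z of whetstone in the frame of holder between 0.026 and 0.034 m and y of whetstone in the frame of holder between -0.012 and 0.012 m and angle between whetstone's own z axis and vertical below 0.06 rad and angle between the x axis of whetstone and the x axis of holder, either way round below 0.12 rad and contact force between the fingers and whetstone below 0.2 N and linear speed of whetstone below 0.03 m/s), for 0.2 s.
At the end, for the whole second after the job is handed in: The big stone lies flat on both rails (within 4 mm in height), same way up, within 12 mm of the holder's centre line and 0.07 rad of square; the sliding jaw, let go, still presses it with 4 to 14 N and it bears on the fixed jaw (over 1 N); all at rest (z of whetstone in the frame of holder between 0.026 and 0.034 m and y of whetstone in the frame of holder between -0.012 and 0.012 m and angle between whetstone's own z axis and vertical below 0.06 rad and angle between the x axis of whetstone and the x axis of holder, either way round below 0.07 rad and contact force between jaw and whetstone between 4 and 14 N and contact force between end_jaw and whetstone above 1 N and linear speed of each of whetstone, jaw below 0.01 m/s); the robot touches nothing.
It fails at once if the jaw and the stone press on each other with more than 25 N (contact force between jaw and whetstone above 25 N).
It fails at once if the stone is dropped or flung: faster than 0.45 m/s with no finger on it (contact force between the fingers and whetstone below 0.1 N and linear speed of whetstone above 0.45 m/s).
It fails at once if another loose thing on the counter (small stone, knife, honing steel, mug, soap bottle, pepper mill) is shifted by more than 20 mm (distance of any of small_stone, knife, honing_steel, mug, soap, mill from where it was at the start of the episode above 0.02 m).
It also fails if it takes over 72 s, if anything falls off the work surface, if the arm or the gripper's body presses on something with over 40 N, if the wrist force passes 120 N, or if a joint passes its speed limit or range.

### The arm

A 6-joint arm with a two-finger parallel gripper is mounted at the origin on the work surface. World frame = base frame: x ahead of the robot, y to its left, z up, the work surface at z = 0. Lengths are in m, angles in rad, forces in N, time in s.
With the tool pointing down it reaches from about 0.275 to 0.85 m from the base axis. Payload 19 kg.
Tool frame: the origin (TCP) lies between the finger pads; the fingertips stand 25 mm ahead of it and the grasp point (between the pads) lies 6 mm ahead of it; z points along the fingers, y is the line along which they close (so a half turn about z gives the same grasp; the last joint's range is limited). The gripper opens to 85 mm and grips with 20 to 120 N. Pads are 22 mm wide; open, the fingers measure 114 mm over their backs; the gripper's body (76 mm by 85 mm) begins 54 mm behind the grasp point. The pads swing forward as they close: fully open they stand 13 mm farther back than shut.
Start: joints at [-0.134, 0.15, 1.437, -0, 1.554, -0.134], TCP at [0.575, -0, 0.256] pointing down, gripper open.
Joint ranges: [-2.8, 2.8], [-0.68, 2.1], [0.12, 2.68], [-1.39, 4.53], [0.16, 2.79], [-2.81, 2.81]. Speed limits (rad/s): [1.89, 1.89, 2.22, 3.01, 3.01, 3.01].

### API

Orientations are given as a rotation vector (axis times angle).
In Python, from workcell import env gives the robot as it stands. Calls block until the motion is done:
- env.move_ptp(position, orientation): joint-space move of the TCP to a pose.
- env.move_linear(position, rot=None, velocity=0.15, force_limit=None): straight line of the TCP; rot=None keeps the orientation; velocity is the mean speed in m/s. With force_limit (N) it stops when the force on the tool has changed by that much, and returns True; else False.
- env.movej(angles): joint-space move.
- env.ungrasp() and env.clamp(): open the fingers fully, or close them until they stop; the grip force is fixed at half the most.
- env.sleep(seconds).
- env.inverse_kinematics(position, orientation): joint angles nearest the present ones, or None.
- env.state(): the state.
- env.capture(name): name is "scene" or "side" or "wrist"; returns a dict with "color" (480x640x3 uint8, red, green, blue), "intrinsics" (3x3 intrinsics, pixels), "rvec" (rotation vector, rad) and "tvec" (3), from world to camera coordinates, as OpenCV has them; the wrist camera has in their place "hand_eye" (4x4, takes a point from camera to tool coordinates, whose origin is the TCP and whose axes are the flange's). Camera axes: x right, y down, z forward; pixel columns grow to the right and rows downward; lengths in m; the calibration is good to about 2 mm. A picture is of the moment at which its call begins: read the wrist's pose just before it. There is no depth.
A pose or a line that the arm cannot do raises env.IKError and nothing moves.
- env.close_job(): hands the job in; it is judged then, once.
The state is a dict: "t": time; "joints": joint angles; "qvel": joint speeds; "joint_efforts": joint torques, N m; "ee_pos": TCP position; "orientation": TCP orientation; "ft_force": force on the tool from outside, world axes, zero at the start; "ft_torque": the same for the moment, N m; "width": opening from 0.0 (shut) to 1.0 (fully open); "gripper_force": force on a finger pad.
Only numpy, scipy, OpenCV 4.12 (cv2) and the standard library are available. Lean on these libraries where they do the work, as an engineer would, in place of code of your own. Each camera call takes 0.05 s, during which the arm holds its last target. There are 200 camera calls.

## Working session

There is one attempt and no reset: what is moved stays moved. The work goes in short steps, each a Python script; the robot and the scene stay as the last script left them, time stands still between calls to the robot, and variables do not carry over. Pictures are saved under pics/ and viewed, at most 10 in all, crops included, and the job is handed in when it is done.

```bash
mkdir -p pics; ls
python3 - <<'E'
from workcell import env
import cv2,numpy as np
for n in("scene","side","wrist"):
    c=env.capture(n); cv2.imwrite(f"pics/{n}0.png",c["color"][:,:,::-1])
    print(n,{k:np.round(v,4).tolist() for k,v in c.items() if k!="color"})
s=env.state();print(s)
E
```

```text
pics
scene {'intrinsics': [[470.6399, 0.0, 325.7566], [0.0, 470.6399, 237.3521], [0.0, 0.0, 1.0]], 'rvec': [2.3368, 0.8426, -0.315], 'tvec': [-0.4455, -0.1736, 1.3205]}
side {'intrinsics': [[589.8996, 0.0, 316.5114], [0.0, 589.8996, 242.1815], [0.0, 0.0, 1.0]], 'rvec': [2.3645, -0.7118, 0.2362], 'tvec': [-0.3977, 0.2985, 1.4382]}
wrist {'intrinsics': [[377.7783, 0.0, 314.8061], [0.0, 377.7783, 247.8519], [0.0, 0.0, 1.0]], 'hand_eye': [[0.0015, -0.9529, -0.3034, 0.0781], [1.0, 0.0011, 0.0014, 0.0008], [-0.001, -0.3034, 0.9529, -0.1168], [0.0, 0.0, 0.0, 1.0]]}
{'t': 0.15, 'joints': array([-1.34012605e-01,  1.50845959e-01,  1.43783382e+00,  2.51091682e-06,
        1.55381895e+00, -1.33979782e-01]), 'qvel': array([ 0.0002061 , -0.00274563, -0.00245749,  0.00075832,  0.00247033,
        0.00133952]), 'joint_efforts': array([ 2.28272773e-03, -7.13383126e+01, -5.71041870e+01, -3.10331814e-05,
        7.20541226e-03, -6.05664604e-05]), 'ee_pos': array([ 5.74837430e-01, -4.37591671e-06,  2.55853398e-01]), 'orientation': array([-2.22096730e+00, -2.22089431e+00,  8.59594789e-04]), 'ft_force': array([ 0.2549579 ,  0.11513317, -0.56252789]), 'ft_torque': array([ 0.0071725 , -0.05178696, -0.01409756]), 'gripper_force': 0.0, 'width': 0.9982525176251075}
```

View pics/scene0.png

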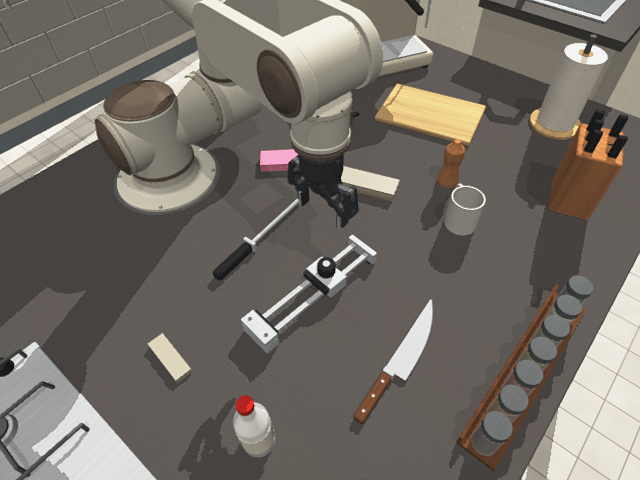

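View pics/side0.png

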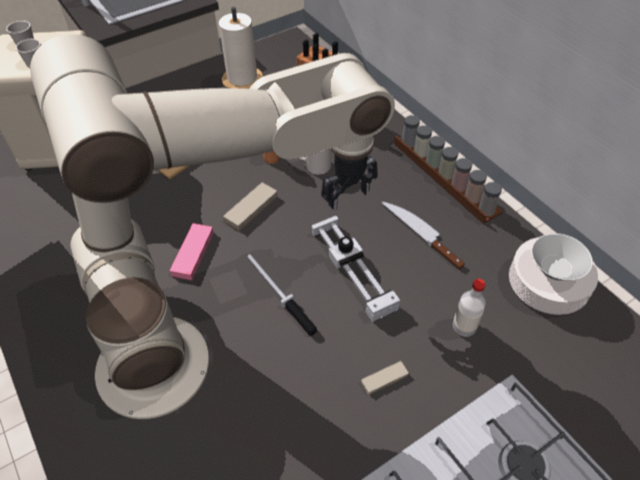

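View pics/wrist0.png

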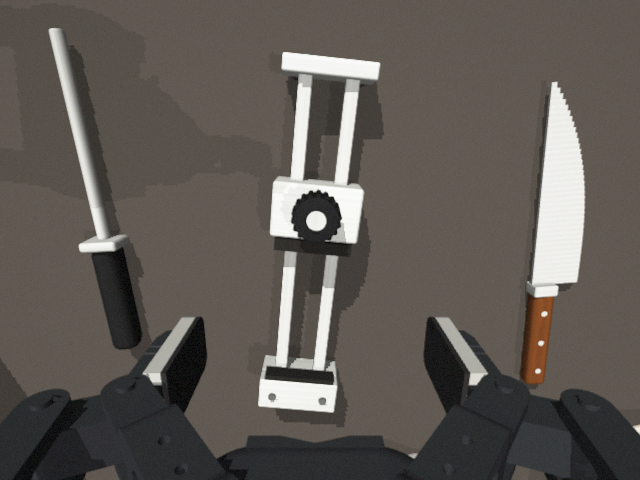

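Scene candidates for the whetstone: the pink block (280,160) is excluded by its colour. The tan block at scene (370,183), side (250,206) is large. The tan block at scene (168,357), side (385,377) is the small stone. I choose the block at scene (370,183), left of the holder. In the wrist view the holder's fixed jaw is at the bottom (298,385), the knob at (316,221) and the tie bar at the top.

```bash
cat > h.py <<'E'
from workcell import env
import cv2,numpy as np
from scipy.spatial.transform import Rotation as R
def cam(c,s=None):
    K=c["intrinsics"]
    if "rvec" in c:
        Rw=R.from_rotvec(np.ravel(c["rvec"])).as_matrix().T; o=-Rw@np.ravel(c["tvec"])
    else:
        T=np.eye(4);T[:3,:3]=R.from_rotvec(s["orientation"]).as_matrix();T[:3,3]=s["ee_pos"]
        T=T@c["hand_eye"]; Rw=T[:3,:3];o=T[:3,3]
    return K,Rw,o
def p2w(C,uv,z):
    K,Rw,o=C; d=Rw@np.linalg.inv(K)@[uv[0],uv[1],1]; return o+d*(z-o[2])/d[2]
def snap(name,out):
    s=env.state(); c=env.capture(name); cv2.imwrite(out,c["color"][:,:,::-1]); return c["color"],cam(c,s)
def down(a): # tool down, tool y (closing line) at world angle a
    y=np.array([np.cos(a),np.sin(a),0]);z=np.array([0,0,-1.]);x=np.cross(y,z)
    return R.from_matrix(np.c_[x,y,z]).as_rotvec()
E
python3 - <<'E'
from h import *
_,C=snap("side","pics/s1.png")
for n,uv,z in(("c",(250,204),.025),("e1",(233,219),.025),("e2",(268,190),.025),("knob",(346,238),.078),("small",(385,374),.015),("mug",(319,160),.05),("pink",(191,250),.025)):print(n,p2w(C,uv,z).round(4))
s=env.state();C=cam(env.capture("wrist"),s)
for n,uv,z in(("knob",(316,221),.078),("tieL",(284,53),.038),("tieR",(380,64),.038)):print(n,p2w(C,uv,z).round(4))
img=cv2.imread("pics/side0.png")[150:280,160:340]
a=cv2.resize(img,None,fx=4,fy=4)
b=cv2.imread("pics/wrist0.png")[340:430,240:360]; 
cv2.imwrite("pics/crop1.png",a[:, :720])
E
```

```text
c [0.4477 0.315  0.025 ]
e1 [0.378  0.2907 0.025 ]
e2 [0.5209 0.3351 0.025 ]
knob [0.5813 0.0152 0.078 ]
small [ 0.4486 -0.3374  0.015 ]
mug [0.7058 0.3364 0.05  ]
pink [0.2271 0.2541 0.025 ]
knob [0.5769 0.0069 0.078 ]
tieL [0.5511 0.1349 0.038 ]
tieR [0.6282 0.127  0.038 ]
```

View pics/crop1.png

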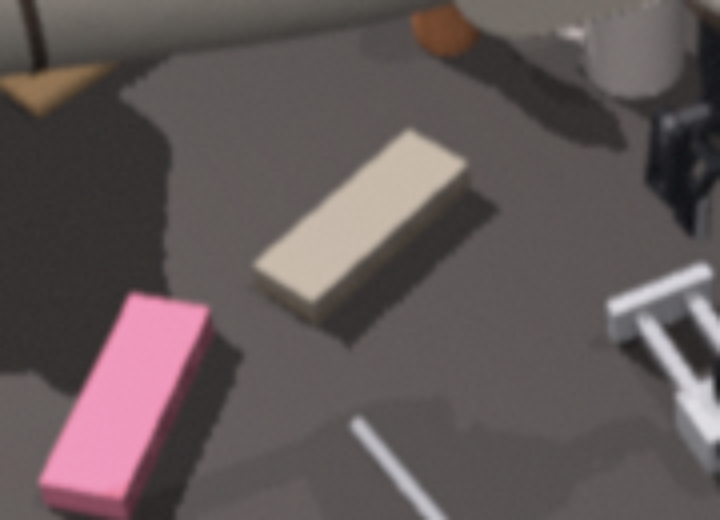

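The crop confirms a long, plain tan block at side (250,204), beside the pink one, so this is the whetstone. Next I measure the holder in detail.

Run:
```python
import cv2
b=cv2.imread("pics/wrist0.png")[170:420,250:400]
cv2.imwrite("pics/crop2.png",cv2.rotate(cv2.resize(b,None,fx=3.2,fy=3.2,interpolation=cv2.INTER_CUBIC),cv2.ROTATE_90_COUNTERCLOCKWISE))
```

```text
(no output)
```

View pics/crop2.png

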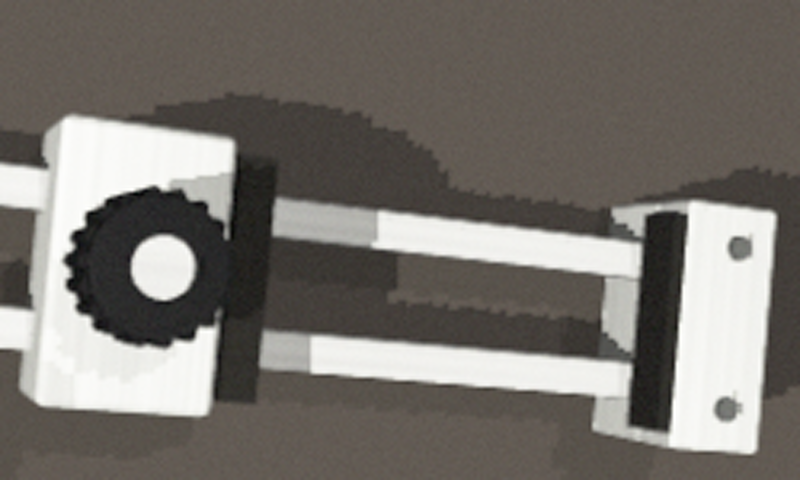

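Pixels in the crop: end-jaw rubber top edge (687,212)–(667,430), pad free edge (277,158)–(257,402), knob top (163,267). The rail centres run along (450,235)–(620,257) and (400,356)–(610,377).

Run:
```python
from h import *
s=env.state();C=cam(env.capture("wrist"),s)
f=lambda X,Y,z:p2w(C,(250+(480-Y)/3.2,170+X/3.2),z)
e1,e2=f(687,212,.048),f(667,430,.048);p1,p2=f(277,158,.048),f(257,402,.048);k=f(163,267,.078)
E=(e1+e2)/2;P=(p1+p2)/2
print("end",e1,e2,E,np.linalg.norm(e1-e2));print("pad",p1,p2,P,np.linalg.norm(p1-p2));print("knob",k)
for a,b in((p1,p2),(e1,e2)):d=a-b;print("ydir ang+90",np.arctan2(d[1],d[0])+np.pi/2)
d=P-E;print("axis E-P",np.arctan2(d[1],d[0]),np.linalg.norm(d)); d=k-E;print("axis E-k",np.arctan2(d[1],d[0]),np.hypot(*d[:2]))
ra=(f(450,235,.03),f(620,257,.03));rb=(f(400,356,.03),f(610,377,.03))
for r in(ra,rb):d=r[0]-r[1];print("rail",np.arctan2(d[1],d[0]),r)
t1,t2=p2w(C,(284,53),.038),p2w(C,(380,64),.038);print("tie mid",(t1+t2)/2)
```

```text
end [ 0.59557626 -0.17175212  0.048     ] [ 0.5263792  -0.16431829  0.048     ] [ 0.56097773 -0.16803521  0.048     ] 0.0695952149176566
pad [ 0.60861152 -0.03357032  0.048     ] [ 0.53948472 -0.02768919  0.048     ] [ 0.57404812 -0.03062975  0.048     ] 0.06937652586792703
knob [0.57738708 0.00686895 0.078     ]
ydir ang+90 1.4859232352263785
ydir ang+90 1.4637768463765686
axis E-P 1.4759588789721996 0.13802570057077454
axis E-k 1.4772510409429882 0.17567222440019822
rail 1.4653256384237003 (array([ 0.58797213, -0.09726321,  0.03      ]), array([ 0.58139385, -0.1594024 ,  0.03      ]))
rail 1.4603128424959917 (array([ 0.55028467, -0.08014134,  0.03      ]), array([ 0.54191074, -0.15562615,  0.03      ]))
tie mid [0.58975943 0.13091129 0.038     ]
```

```bash
cat >> h.py <<'E'
A=1.474; U=np.array([np.cos(A),np.sin(A),0]); V=np.array([-U[1],U[0],0]); E0=np.array([.561,-.168,0])
def P(s,z,v=0): return E0+s*U+v*V+[0,0,z]
def rep(m=""):
    s=env.state(); d=s["ee_pos"]-E0; print(m,"t%.2f s%.4f v%.4f z%.4f"%(s["t"],d@U,d@V,s["ee_pos"][2]),"Fu%.2f Fv%.2f Fz%.2f"%(s["ft_force"]@U,s["ft_force"]@V,s["ft_force"][2]),"w%.3f g%.1f"%(s["width"],s["gripper_force"])); return d@U,s["ft_force"]@U
E
python3 - <<'E'
from h import *
env.clamp(); r=down(A-np.pi/2)
env.move_ptp(P(.135,.13),r); env.move_linear(P(.135,.080)); rep("down")
print(env.move_linear(P(.165,.080),velocity=.02,force_limit=4)); s0,_=rep("contact")
print(env.move_linear(P(s0+.03,.080),velocity=.05,force_limit=40)); rep("mid")
print(env.move_linear(P(s0+.064,.080),velocity=.05,force_limit=40)); s1,_=rep("drawn")
env.move_linear(P(s1-.01,.080)); env.move_linear(P(s1-.01,.22)); rep()
snap("wrist","pics/w2.png")
E
```

```text
down t2.13 s0.1352 v-0.0007 z0.0815 Fu0.14 Fv-0.11 Fz0.31 w0.000 g0.0
True
contact t2.88 s0.1462 v0.0001 z0.0797 Fu1.04 Fv0.22 Fz-0.35 w-0.000 g0.0
False
mid t3.63 s0.1760 v0.0002 z0.0796 Fu-3.43 Fv-0.74 Fz-1.64 w-0.003 g1.8
False
drawn t4.47 s0.2101 v0.0001 z0.0798 Fu-4.38 Fv-0.85 Fz-2.67 w-0.004 g2.0
 t5.80 s0.2001 v0.0003 z0.2190 Fu-0.15 Fv0.27 Fz-0.02 w0.000 g0.0
```

View pics/w2.png

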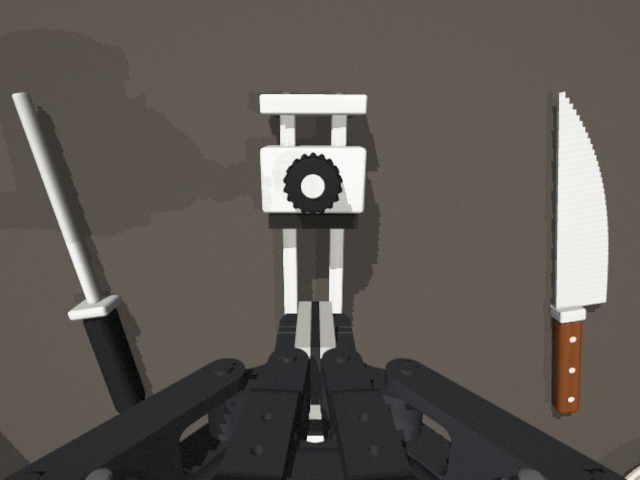

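Knob top now at (313,186), pad free edge at row 228, with the holder straight in the view. The tie bar is at the top (313,104).

Run:
```python
from h import *
s=env.state();C=cam(env.capture("wrist"),s)
for n,uv,z in(("knob",(313,186),.078),("pad",(313,228),.048)):
    d=p2w(C,uv,z)-E0;print(n,d@U,d@V)
env.ungrasp()
env.move_ptp([.448,.315,.25],down(.3-np.pi/2)); env.sleep(.2); rep()
print(env.state()["joints"].round(2))
img,C=snap("wrist","pics/w3.png")
hsv=cv2.cvtColor(img,cv2.COLOR_RGB2HSV); print(hsv[240,315],img[240,315])
top=p2w(C,(315,240),.025);print(top)
```

```text
knob 0.24037515784461805 0.0008506676823265611
pad 0.2030237431854478 0.001039959149463145
 t8.47 s0.4695 v0.1588 z0.2499 Fu-0.18 Fv-0.55 Fz0.36 w1.001 g0.0
[ 0.47  0.1   1.51 -0.    1.53  1.74]
[ 23  37 246] [246 238 210]
[0.42716102 0.30787906 0.025     ]
```

View pics/w3.png

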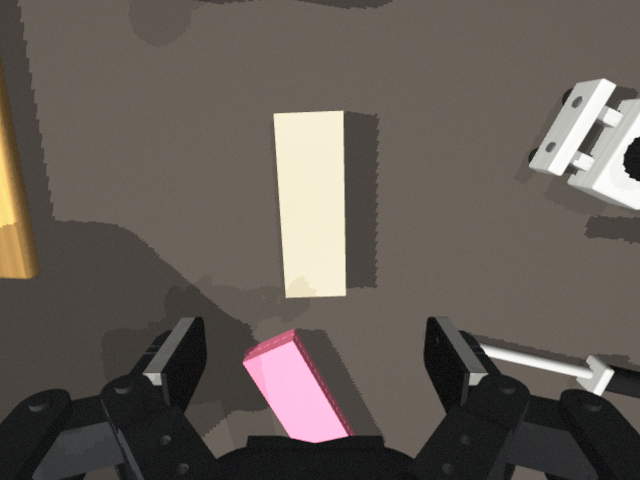

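Stone top face corners: (274,114), (344,111), (346,295), (286,298). The pink block lies clear below it at (300,385). I'll back-project the stone's contour and grasp it.

Run:
```python
from h import *
s=env.state();c=env.capture("wrist");C=cam(c,s);img=c["color"]
m=((img[:,:,2]>140)&(img[:,:,0].astype(int)-img[:,:,2]<60)).astype(np.uint8); m[:90]=0;m[320:]=0;m[:,:240]=0;m[:,380:]=0
cn=max(cv2.findContours(m,cv2.RETR_EXTERNAL,cv2.CHAIN_APPROX_NONE)[0],key=cv2.contourArea)[:,0]
w=np.array([p2w(C,q,.025)[:2] for q in cn])
(ctr,sz,_)=r=cv2.minAreaRect((w*1000).astype(np.float32)); b=cv2.boxPoints(r)
e=[b[1]-b[0],b[2]-b[1]]; l=max(e,key=np.linalg.norm); a=np.arctan2(l[1],l[0])
a=(a+np.pi/2)%np.pi-np.pi/2; ctr=np.array(ctr)/1000
print(ctr,sz,a)
assert 150<max(sz)<190 and 50<min(sz)<68
r=down(a-np.pi/2)
env.move_ptp([*ctr,.12],r); env.move_linear([*ctr,.027],velocity=.08,force_limit=15); rep("at")
env.clamp(); rep("grip")
env.move_linear([*ctr,.06],velocity=.06); rep("lift"); env.move_linear([*ctr,.20]); env.sleep(.2);rep("lifted")
np.save("st.npy",[*ctr,a,max(sz)])
snap("wrist","pics/w4.png");
```

```text
[0.45292688 0.31895541] (172.4093780517578, 59.57878875732422) 0.3374051
at t10.46 s0.4744 v0.1544 z0.0275 Fu0.17 Fv-0.86 Fz0.44 w1.000 g0.0
grip t10.84 s0.4743 v0.1544 z0.0276 Fu-1.34 Fv1.87 Fz7.45 w0.689 g65.6
lift t11.54 s0.4742 v0.1547 z0.0599 Fu0.36 Fv0.86 Fz-6.17 w0.691 g65.5
lifted t12.82 s0.4741 v0.1548 z0.1993 Fu-0.23 Fv0.23 Fz-5.77 w0.685 g65.5
```

View pics/w4.png

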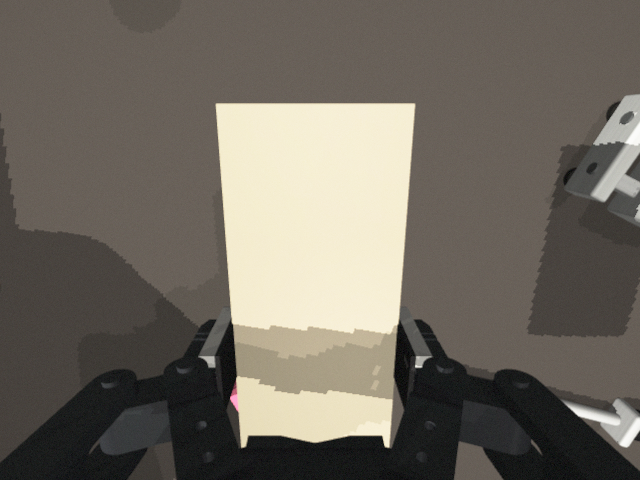

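Stone held square, far end edge at row 103. I'll use that edge for the end offset and place the stone.

```bash
python3 - <<'E'
from h import *
*_,a,L=np.load("st.npy"); L/=1000
s=env.state();C=cam(env.capture("wrist"),s)
p=p2w(C,(315,103),s["ee_pos"][2]-.0025); f=R.from_rotvec(s["orientation"]).inv().apply(p-s["ee_pos"])
print("front end tool x",f, "L/2",L/2)
off=f[0]-L/2; print("off",off)
off=off if abs(off)<.008 else 0
st=.007+L/2-off
r=down(A-np.pi/2)
env.move_ptp(P(st,.16,.0005),r); env.move_linear(P(st,.068,.0005),velocity=.1); env.sleep(.3); rep("above")
snap("side","pics/s5.png")
print(env.move_linear(P(st,.052,.0005),velocity=.01,force_limit=3)); rep("touch")
E
python3 -c "
import cv2;i=cv2.imread('pics/s5.png')[180:340,280:440];cv2.imwrite('pics/s5c.png',cv2.resize(i,None,fx=3.5,fy=3.5))"
```

```text
front end tool x [ 8.56220816e-02 -6.91423302e-05  2.42844621e-03] L/2 0.08620468902587891
off -0.0005826074622329036
above t16.00 s0.0938 v0.0004 z0.0683 Fu-0.18 Fv-0.16 Fz-5.50 w0.689 g65.5
True
touch t17.07 s0.0938 v0.0005 z0.0576 Fu0.14 Fv0.54 Fz6.49 w0.688 g67.0
```

View pics/s5c.png

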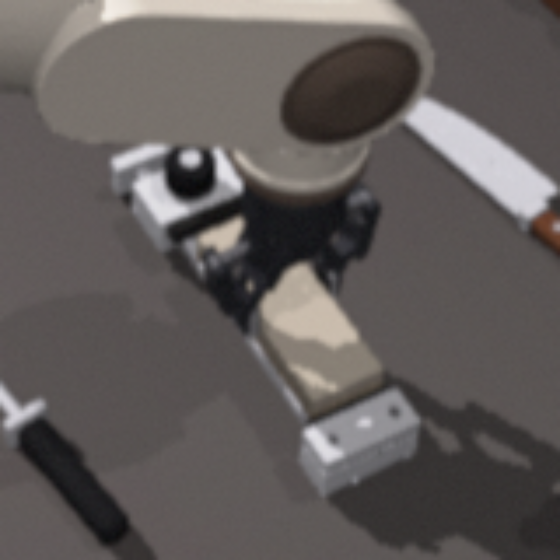

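Touched down at the expected height (z 57.6 mm, against 57.5 expected), with the stone over the rails and clear of both jaws. Release it, then measure the drag from behind the knob.

Run:
```python
from h import *
env.ungrasp(); env.sleep(.3); rep("open")
s=env.state()["ee_pos"]; env.move_linear([s[0],s[1],.17]); 
snap("wrist","pics/w6.png")
env.clamp(); r=down(A-np.pi/2)
env.move_ptp(P(.282,.12,.0007),r); env.move_linear(P(.282,.081,.0007)); env.sleep(.2); rep("behind")
print(env.move_linear(P(.262,.081,.0007),velocity=.02,force_limit=3)); s0,_=rep("contact")
env.move_linear(P(s0+.002,.081,.0007),velocity=.02); env.sleep(.2)
for F in (8,9,10,11,12,13):
    b,_=rep("start"); hit=env.move_linear(P(b-.006,.081,.0007),velocity=.008,force_limit=F); q,_=rep(f"F{F} hit {hit}")
    if not hit: break
    env.move_linear(P(q+.0015,.081,.0007),velocity=.02); env.sleep(.1)
```

```text
open t17.76 s0.0939 v0.0013 z0.0566 Fu0.55 Fv0.27 Fz-0.33 w0.999 g0.0
behind t20.89 s0.2818 v0.0001 z0.0822 Fu0.06 Fv0.25 Fz0.28 w0.001 g0.0
True
contact t21.56 s0.2692 v0.0009 z0.0807 Fu-0.59 Fv-0.17 Fz-0.14 w0.002 g0.0
start t22.01 s0.2712 v0.0007 z0.0809 Fu0.25 Fv-0.21 Fz0.24 w-0.001 g0.0
F8 hit True t22.49 s0.2685 v0.0009 z0.0808 Fu1.09 Fv-0.45 Fz0.04 w0.001 g0.7
start t22.84 s0.2700 v0.0008 z0.0809 Fu0.04 Fv-0.22 Fz0.46 w0.000 g0.0
F9 hit True t23.32 s0.2676 v0.0009 z0.0808 Fu0.74 Fv0.32 Fz0.62 w0.002 g0.5
start t23.68 s0.2691 v0.0008 z0.0809 Fu-0.29 Fv-0.83 Fz-0.32 w-0.002 g0.0
F10 hit False t24.57 s0.2638 v0.0007 z0.0810 Fu8.79 Fv-0.24 Fz-0.89 w0.003 g4.1
```

View pics/w6.png

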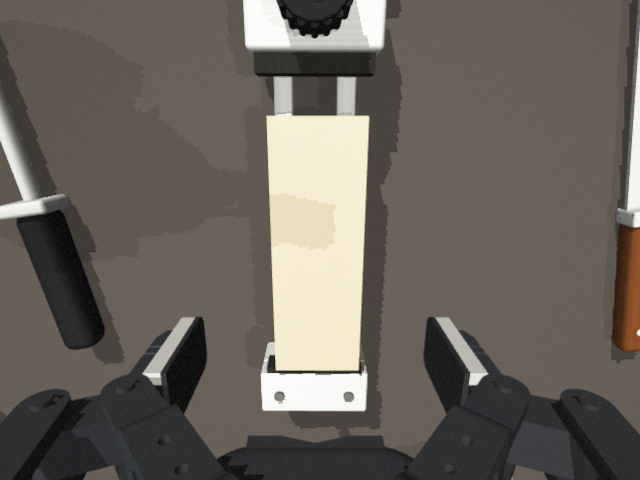

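Stone is centred and square on the rails: far end edge at row 116, near end at row 370 just off the rubber face. Free drag is about 9 to 9.5 N, so I push to about 16 N, starting unloaded.

Run:
```python
from h import *
print(env.move_linear(P(.250,.081,.0007),velocity=.02,force_limit=12)); rep("free")
env.move_linear(P(.2525,.081,.0007),velocity=.02); env.sleep(.3); rep("unloaded")
print(env.move_linear(P(.231,.081,.0007),velocity=.004,force_limit=16.3)); q,_=rep("grip?")
env.move_linear(P(q+.003,.081,.0007),velocity=.02); env.sleep(.2); rep("off")
hit=env.move_linear(P(q-.004,.081,.0007),velocity=.003,force_limit=16); rep(f"again {hit}")
```

```text
False
free t25.38 s0.2506 v0.0008 z0.0810 Fu6.74 Fv0.53 Fz-0.39 w0.004 g3.4
unloaded t25.96 s0.2524 v0.0007 z0.0810 Fu0.14 Fv0.15 Fz-0.20 w0.008 g0.0
True
grip? t28.76 s0.2433 v0.0008 z0.0809 Fu2.33 Fv-0.64 Fz1.73 w-0.002 g1.4
off t29.27 s0.2463 v0.0007 z0.0809 Fu0.89 Fv-0.10 Fz-0.06 w0.000 g0.0
again True t30.73 s0.2433 v0.0008 z0.0809 Fu2.62 Fv-0.49 Fz2.09 w-0.003 g1.5
```

```bash
cat > ends.py <<'E'
from h import *
def ends(img,C):
    m=((img[:,:,2]>110)&(img[:,:,0].astype(int)-img[:,:,2]>18)).astype(np.uint8);m[:,:255]=0;m[:,385:]=0;m[:60]=0;m[390:]=0
    cn=max(cv2.findContours(m,cv2.RETR_EXTERNAL,cv2.CHAIN_APPROX_NONE)[0],key=cv2.contourArea)[:,0]
    w=np.array([p2w(C,q,.055)-E0 for q in cn]); s,v=w@U,w@V
    print("stone s %.4f..%.4f"%(s.min(),s.max()),"v %.4f"%((v.min()+v.max())/2),"rows",cn[:,1].min(),cn[:,1].max())
    print("centre col 300-330 down the near end:",[ [int(r),img[r,300:330].mean(0).astype(int).tolist()] for r in range(362,382,2)])
    print("far end:",[ [int(r),img[r,300:330].mean(0).astype(int).tolist()] for r in range(60,124,5)])
E
python3 - <<'E'
from ends import *
s=env.state()["ee_pos"]; env.move_linear(P(.246,.081,.0007)); env.move_linear(P(.246,.17,.0007)); env.ungrasp()
env.move_ptp(P(.0938,.17,.0007),down(A-np.pi/2)); env.sleep(.3)
st=env.state();c=env.capture("wrist");C=cam(c,st);cv2.imwrite("pics/w7.png",c["color"][:,:,::-1])
print("old");ends(cv2.imread("pics/w6.png")[:,:,::-1],C);print("new");ends(c["color"],C);rep()
E
```

```text
old
stone s 0.0069..0.1798 v -0.0019 rows 115 370
centre col 300-330 down the near end: [[362, [243, 235, 206]], [364, [243, 235, 206]], [366, [243, 235, 206]], [368, [243, 235, 206]], [370, [174, 162, 136]], [372, [38, 37, 33]], [374, [198, 199, 195]], [376, [249, 250, 247]], [378, [249, 249, 247]], [380, [250, 250, 248]]]
far end: [[60, [38, 37, 33]], [65, [38, 37, 34]], [70, [38, 37, 33]], [75, [17, 16, 15]], [80, [70, 65, 60]], [85, [70, 65, 60]], [90, [70, 66, 61]], [95, [69, 65, 60]], [100, [69, 64, 60]], [105, [70, 65, 60]], [110, [64, 60, 55]], [115, [142, 133, 114]], [120, [246, 239, 214]]]
new
stone s 0.0044..0.1765 v -0.0003 rows 121 373
centre col 300-330 down the near end: [[362, [242, 234, 204]], [364, [242, 234, 204]], [366, [242, 234, 204]], [368, [242, 233, 204]], [370, [242, 234, 204]], [372, [224, 212, 177]], [374, [154, 154, 149]], [376, [230, 230, 226]], [378, [245, 246, 243]], [380, [249, 250, 247]]]
far end: [[60, [47, 46, 47]], [65, [46, 47, 47]], [70, [47, 47, 47]], [75, [46, 46, 46]], [80, [29, 28, 29]], [85, [37, 37, 36]], [90, [185, 186, 180]], [95, [206, 207, 201]], [100, [135, 135, 131]], [105, [37, 36, 33]], [110, [37, 36, 33]], [115, [37, 36, 32]], [120, [35, 34, 30]]]
 t33.52 s0.0945 v0.0007 z0.1700 Fu0.02 Fv0.32 Fz-0.38 w1.000 g0.0
```

The stone slid about 2.5 mm, and both ends now bear: the span between the faces (172.4 mm) equals the stone's length. Two pushes stopped at the same place with about 7 N beyond drag. Nothing is being touched, so I hand in.

```bash
python3 -c "
from h import *
rep(); print(env.close_job())"
```

```text
t33.52 s0.0945 v0.0007 z0.1700 Fu0.02 Fv0.32 Fz-0.38 w1.000 g0.0
the job is handed in; nothing more can be done
None
```

I handed the job in at 33.5 s: the whetstone lies flat and square on both rails with the jaw pushed up about 7 N beyond its free drag. The final grip force is inferred from the push force and the matching gap (172.4 mm), not read directly, and no verdict came back.

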